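Press a probe cap home with locking press pliers

TASK

Press the green cap fully home on its probe: squeeze the blue handle of the bench-mounted locking pliers down over centre until it locks, gently, without forcing it against its stop, and let go so that the pliers hold by themselves for a moment. Then pull the orange release lever so that the jaw springs open, let the lever go, and leave the bottles, jar and dish undisturbed.

Things in the scene. Friction and masses are not known exactly. Their poses are not given: they have to be found in the camera images.
- press: Locking press pliers bolted to the bench on a grey base plate (290 x 90 x 12 mm, x -115 to +175). Origin: on the bench under the handle pivot. x runs from the jaws (probe with green cap at x = -75 mm, steel jaw with black pad above it) to the tail (blue handle, orange release lever at x = 142 to 160 mm); z up, y across. Handle pivot axis along y, 75 mm up. Fixed for the whole run.
- handle: Movable upper handle, blue grip 24 mm wide, 14 thick, ends 125 mm from the pivot (origin). Open: slants up to the tail by 8 to 43 deg, loose at first; locked: 0 to 18 deg below level. Takes up to 14 N; the push fades towards the centre, past it the handle drops the last 8 mm onto a firm stop and stays locked. Short of it, it springs back. Over 45 N is forcing it. Its locking height varies.
- handle_end (a point): Where to press: on the upper face of the blue grip, centre line, 105 mm from the pivot (the grip goes on 20 mm farther). Moves with the handle on an arc. From its start it goes down 45 to 80 mm to lock; its start and its locked height differ by 30 mm from run to run, independently, so the amount cannot be told beforehand: press slowly (15 mm/s or less at the end) until the firm stop is felt.
- lever_tip (a point): On the centre line of the orange release lever's upright blade, 10 mm below its top end (blade 16 mm wide across the pliers' y, 6 mm thick, 66 mm long, leaning 14 degrees outward, top about 98 mm above the bench). Can be pinched across its width from above. It is pulled outward, along the pliers' +x, away from the jaws.
- release (a joint): Angle of the release lever: 0 at rest, grows to 0.62 rad as its top is pulled outward. Its hinge is along the pliers' y at x = 142 mm, 32 mm above the bench, 58 mm from lever_tip. It frees locked pliers at about 0.3 to 0.45 rad and 5 to 8 N, and springs back to 0 when let go.
- jaw_pad (a point): Centre of the lower face of the black pad under the steel jaw, above the cap: about 73 mm above the bench when open and 66 mm when locked; near the centre it hardly moves.
- cap_top (a point): Centre of the top of the green cap (27 mm across, 14 mm high) on the probe: 71 mm above the bench as found, 66 mm when fully home. The cap stays where it is pressed.
- bottle_a_mid (a point): Bystander: clear glass sample bottle with stopper, 60 mm across, 149 mm tall, point 70 mm up.
- bottle_b_mid (a point): Bystander: greenish glass sample bottle with stopper, 60 mm across, 149 mm tall, point 70 mm up.
- dish_mid (a point): Bystander: white ceramic dish, 80 mm across, 18 mm high, point half-way up.
- jar_mid (a point): Bystander: white jar with a blue lid, 44 mm across, 50 mm tall, point half-way up.

How it is judged:
By the outcome, as a careful person would: the job done as asked, in the order asked, and still so for the second after the job is handed in, with the robot touching nothing.
It also fails if it takes over 59 s, if anything falls off the work surface, if the arm or the gripper's body presses on something with over 40 N, if the wrist force passes 120 N, or if a joint passes its speed limit or range.

ROBOT

A 6-joint arm with a two-finger parallel gripper is mounted at the origin on the work surface. World frame = base frame: x ahead of the robot, y to its left, z up, the work surface at z = 0. Lengths are in m, angles in rad, forces in N, time in s.
With the tool pointing down it reaches from about 0.225 to 0.875 m from the base axis. Payload 3.4 kg.
Tool frame: the origin (TCP) lies at the very end of the fingers, on their centre line; the grasp point (between the pads) lies 19 mm behind it; z points along the fingers, y is the line along which they close (so a half turn about z gives the same grasp; the last joint's range is limited). The gripper opens to 85 mm and grips with 20 to 120 N. Pads are 22 mm wide; open, the fingers measure 114 mm over their backs; the gripper's body (76 mm by 85 mm) begins 54 mm behind the grasp point. The pads swing forward as they close: fully open they stand 13 mm farther back than shut.
Start: joints at [-1.368, 0.276, 1.505, -0, 1.361, -0.121], TCP at [0.183, -0.545, 0.203] pointing down, gripper open.
Joint ranges: [-2.89, 2.89], [-0.75, 2.08], [0.22, 2.7], [-1.18, 4.32], [0.11, 2.71], [-2.7, 2.7]. Speed limits (rad/s): [2.57, 2.57, 3.14, 3.14, 3.14, 3.14].

INTERFACE

Orientations are given as a unit quaternion [w, x, y, z].
In Python, from rig import readout, vision, manip gives the robot as it stands.
- The arm moves only by the shell command python3 -m handwheel 'ROWS' [FORCE]. ROWS is JSON, a list of rows, each a list of 3 entries, a list of its own where there are three numbers: the shift along the tool's x, y, z in mm, then the turn, a rotation vector about the tool's x, y, z in units of 6 degrees (1.0 is 6 degrees), then the closure, from -1 (fully open) to 1 (shut), so that 0 is half open. A call has 1 to 20 rows; each row shifts and turns the commanded pose from where the row before left it, along the tool's axes as they then stand; what a row does not reach is not made up. A row lasts 1/8 s, in which the tool goes at most 62.5 mm and 10.7 degrees, less where a joint would pass 70% of its speed; a pose out of reach is approached as far as the arm can. A call is refused whole if a number of a shift passes 62.5 or a number of a turn 1, either way. A call with a gripper value outside its range is refused whole. The fingers move at their own pace and stop on an object; FORCE is the grip in N (left out, the last holds). Time passes only in rows, so rows that do not move let the fingers close. It gives the time, the measured TCP pose, the force, the opening and the grip force at its end, in the units of the state.
- readout.get_state(): the state, without advancing time (a new reading comes with each control period).
- vision.get_image(name): name is "side" or "top" or "wrist"; returns the picture (384x512x3 uint8, blue, green, red); there is no depth.
- vision.camera_params(name): a dict with "intrinsics" (3x3 intrinsics, pixels), "dist" ([k1, k2, p1, p2, k3] as OpenCV has them; the pictures are not rectified), "rvec" (rotation vector, rad) and "tvec" (3), from world to camera coordinates, as OpenCV has them; the wrist camera has in their place "hand_eye" (4x4, takes a point from camera to tool coordinates, whose origin is the TCP and whose axes are the flange's). Camera axes: x right, y down, z forward; pixel columns grow to the right and rows downward; lengths in m; the calibration is good to about 2 mm. A picture is of the moment at which its call begins: read the wrist's pose just before it. camera_params takes no time and is no camera call.
- manip.sign_off(): hands the job in; it is judged then, once.
The state is a dict: "clock": time; "qpos": joint angles; "qd": joint speeds; "effort": joint torques, N m; "position": TCP position; "ee_rot": TCP orientation; "contact_force": force on the tool from outside, world axes, zero at the start; "moment": the same for the moment, N m; "width": finger opening in m; "gripper_force": force on a finger pad.
Only numpy, scipy, OpenCV 4.12 (cv2) and the standard library are available. Lean on these libraries where they do the work, as an engineer would, in place of code of your own. Each camera call takes 0.05 s, during which the arm holds its last target. There are 200 camera calls.

## Working session

There is one attempt and no reset: what is moved stays moved. The work goes in short steps, Python scripts to look and compute and a shell command to move; the robot and the scene stay as the last step left them, time stands still between calls to the robot, and variables do not carry over. Pictures are saved under pics/ and viewed, at most 10 in all, crops included, and the job is handed in when it is done.

```bash
mkdir -p pics; ls
cat > h.py <<'E'
import numpy as np, cv2
from rig import readout, vision, manip
from scipy.spatial.transform import Rotation as R
def cam(n):
    p=vision.camera_params(n); K=np.array(p["intrinsics"],float); d=np.array(p["dist"],float)
    if "hand_eye" in p:
        s=readout.get_state(); q=s["ee_rot"]; T=np.eye(4); T[:3,:3]=R.from_quat([q[1],q[2],q[3],q[0]]).as_matrix(); T[:3,3]=s["position"]
        C=T@np.array(p["hand_eye"]); W=np.linalg.inv(C)
    else:
        W=np.eye(4); W[:3,:3]=cv2.Rodrigues(np.array(p["rvec"],float))[0]; W[:3,3]=np.ravel(p["tvec"])
    return K,d,W
def ray(c,uv):
    K,d,W=c; x=cv2.undistortPoints(np.array([[uv]],float),K,d)[0,0]
    C=np.linalg.inv(W); v=C[:3,:3]@np.array([x[0],x[1],1]); return C[:3,3],v/np.linalg.norm(v)
def plane(c,uv,z):
    o,v=ray(c,uv); return o+v*(z-o[2])/v[2]
def tri(rs):
    A=0;b=0
    for o,v in rs:
        P=np.eye(3)-np.outer(v,v); A=A+P; b=b+P@o
    x=np.linalg.solve(A,b); return x,[np.linalg.norm(np.cross(x-o,v)) for o,v in rs]
def proj(c,X):
    K,d,W=c; return cv2.projectPoints(np.array(X,float).reshape(-1,3),W[:3,:3],W[:3,3],K,d)[0][:,0]
def st():
    s=readout.get_state(); print({k:np.round(s[k],4).tolist() for k in("clock","position","ee_rot","contact_force","width","qpos")})
E
python3 - <<'E'
from h import *
st()
for n in("side","top","wrist"):
    im=vision.get_image(n); cv2.imwrite(f"pics/{n}0.png",im)
a=cv2.imread("pics/side0.png");b=cv2.imread("pics/top0.png")
for n in("side","top"):
    c=cam(n); print(n,np.round(np.linalg.inv(c[2])[:3,3],3))
E
```

```text
pics
{'clock': 0.0, 'position': [0.1828, -0.5445, 0.2023], 'ee_rot': [-0.0009, 0.9869, 0.1612, -0.0], 'contact_force': [-0.4704, -0.3037, 0.3277], 'width': 0.0855, 'qpos': [-1.368, 0.2766, 1.5062, 0.0, 1.3607, -0.121]}
side [ 0.427 -0.59   0.81 ]
top [ 0.486 -0.04   1.062]
```

View pics/side0.png

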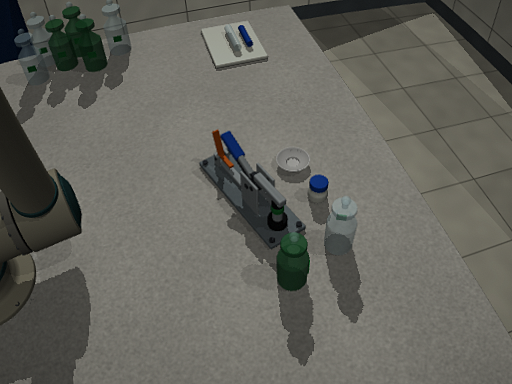

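View pics/top0.png

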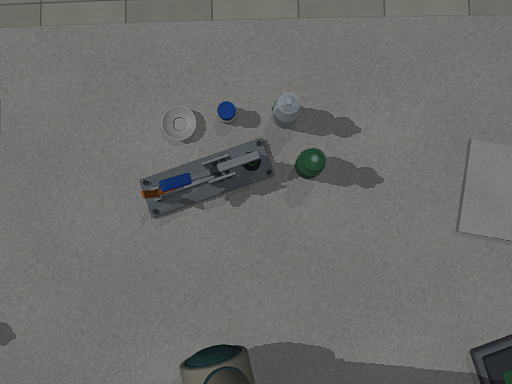

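The side view shows the orange lever top near (217,133) and the blue grip from (228,136) to (242,157). In the top view the lever is at (150,193), the grip at (162–190,181), the jaw end at about (258,158), and the bystanders lie beyond the jaw side.

```bash
cat >> h.py <<'E'
def masks(im):
    h=cv2.cvtColor(im,cv2.COLOR_BGR2HSV)
    return cv2.inRange(h,(108,130,50),(128,255,255)), cv2.inRange(h,(3,150,60),(18,255,255))
def blobs(m,amin=25):
    out=[]
    for c in cv2.findContours(m,cv2.RETR_EXTERNAL,cv2.CHAIN_APPROX_NONE)[0]:
        if cv2.contourArea(c)>=amin:
            out.append((cv2.contourArea(c),np.round(cv2.minAreaRect(c)[0],1).tolist(),np.round(cv2.boxPoints(cv2.minAreaRect(c)),1).tolist()))
    return out
E
python3 - <<'E'
from h import *
for n in("side","top"):
    im=cv2.imread(f"pics/{n}0.png"); c=cam(n)
    for nm,m in zip(("blue","orange"),masks(im)):
        for b in blobs(m): print(n,nm,b)
c=cam("top"); im=cv2.imread("pics/top0.png")
# base plate: dark bluish grey; corners by eye refined w/ mask
h=cv2.cvtColor(im,cv2.COLOR_BGR2HSV)
roi=np.zeros(im.shape[:2],np.uint8); roi[130:225,135:285]=255
for p in [(200,205),(240,175),(160,205),(120,180),(210,225)]: print(p,im[p[1],p[0]],h[p[1],p[0]])
cv2.imwrite("pics/top_crop.png",cv2.resize(im[90:230,130:330],None,fx=4,fy=4,interpolation=cv2.INTER_CUBIC))
E
```

```text
side blue (214.0, [318.5, 183.5], [[310.0, 175.0], [327.0, 175.0], [327.0, 192.0], [310.0, 192.0]])
side blue (261.0, [232.0, 144.6], [[219.6999969482422, 135.5], [228.6999969482422, 129.6999969482422], [244.39999389648438, 153.8000030517578], [235.39999389648438, 159.60000610351562]])
side blue (76.5, [244.2, 33.7], [[237.1999969482422, 26.5], [241.89999389648438, 24.0], [251.10000610351562, 40.900001525878906], [246.39999389648438, 43.5]])
side orange (183.0, [221.1, 149.4], [[208.6999969482422, 132.89999389648438], [217.1999969482422, 129.1999969482422], [233.39999389648438, 165.89999389648438], [224.89999389648438, 169.6999969482422]])
top blue (320.0, [175.0, 181.9], [[158.1999969482422, 180.8000030517578], [188.60000610351562, 171.89999389648438], [191.89999389648438, 183.0], [161.39999389648438, 191.8000030517578]])
top blue (223.5, [226.0, 109.5], [[218.0, 101.0], [234.0, 101.0], [234.0, 118.0], [218.0, 118.0]])
top orange (92.0, [158.2, 193.1], [[140.89999389648438, 191.10000610351562], [175.0, 188.89999389648438], [175.39999389648438, 195.1999969482422], [141.3000030517578, 197.39999389648438]])
(200, 205) [83 84 84] [30  3 84]
(240, 175) [58 57 52] [95 26 58]
(160, 205) [81 77 71] [102  31  81]
(120, 180) [117 119 120] [ 20   6 120]
(210, 225) [113 116 116] [ 30   7 116]
```

View pics/top_crop.png

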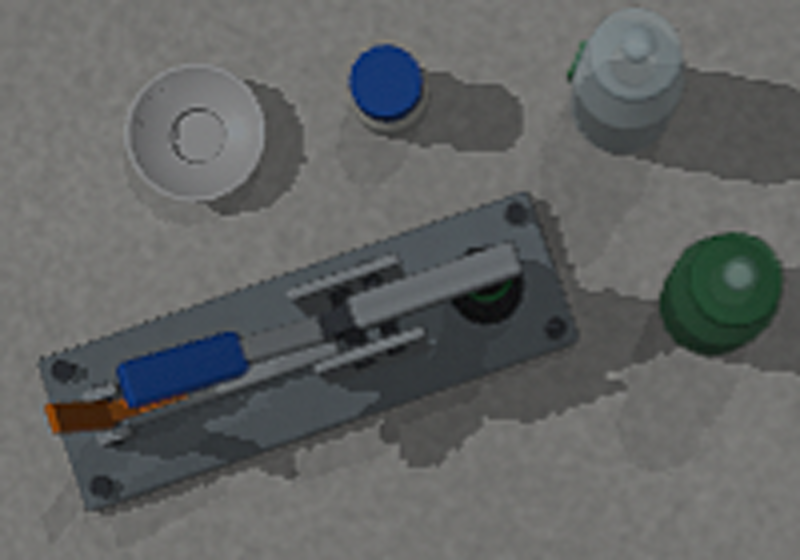

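The crop shows the plate corners at (527,193), (578,342), (90,510) and (40,358), with the grip end edge at about (118,372)–(128,407) and the lever top at (52,418).

```bash
cat >> h.py <<'E'
def press():
    c=cam("top"); g=np.array([[527,193],[578,342],[90,510],[40,358]])/4+[130,90]-0.4
    P=np.array([plane(c,u,.012) for u in g]); 
    ex=((P[3]+P[2])-(P[0]+P[1])); ex[2]=0; ex/=np.linalg.norm(ex); ez=np.array([0,0,1.]); ey=np.cross(ez,ex)
    o=P.mean(0)-0.030*ex; o[2]=0
    return o,np.stack([ex,ey,ez],1),P
def vplane(c,uv,o,A,y=0):
    p,v=ray(c,uv); n=A[:,1]; t=(n@(o-p)+y)/(n@v); return A.T@(p+t*v-o)
E
python3 - <<'E'
from h import *
o,A,P=press(); print(np.round(P,4).tolist()); print("sides",[round(np.linalg.norm(P[i]-P[(i+1)%4]),4) for i in range(4)])
print("o",o,"yaw",np.degrees(np.arctan2(A[1,0],A[0,0])),A[:,0])
s=cam("side");t=cam("top")
im=cv2.imread("pics/side0.png")
for nm,uv in dict(orange_top=(217,132),or_min=(212.9,131),blue_end_mid=(224.2,132.6),blue_in=(240,156.7)).items():
    print(nm,np.round(vplane(s,uv,o,A),4))
for nm,uv in dict(capcrop=(488,285)).items():
    X=plane(t,np.array(uv)/4+[130,90],.066); print(nm,A.T@(X-o))
print("blue top end",[np.round(A.T@(plane(t,np.array(u)/4+[130,90],.145)-o),4).tolist() for u in((118,372),(128,407),(240,334),(246,372))])
print("lever top",[np.round(A.T@(plane(t,np.array(u)/4+[130,90],.098)-o),4).tolist() for u in((47,405),(54,433))])
for nm,u,z in(("jar",(386,80),.05),("dish",(196,132),.018),("botA",(636,42),.149),("botB",(738,275),.149)):
    X=plane(t,np.array(u)/4+[130,90],z); print(nm,np.round(X,3),np.round(A.T@(X-o),3))
cv2.imwrite("pics/side_crop.png",cv2.resize(im[115:255,190:310],None,fx=4,fy=4,interpolation=cv2.INTER_CUBIC))
E
```

```text
[[0.6634, -0.0588, 0.012], [0.5792, -0.085, 0.012], [0.4925, 0.1871, 0.012], [0.5775, 0.2143, 0.012]]
sides [np.float64(0.0882), np.float64(0.2856), np.float64(0.0892), np.float64(0.2863)]
o [0.58722086 0.03579606 0.        ] yaw 107.56914834953942 [-0.30185659  0.95335334  0.        ]
orange_top [ 0.1383 -0.      0.1115]
or_min [ 0.1578 -0.      0.0999]
blue_end_mid [ 0.1052 -0.      0.1345]
blue_in [0.0466 0.     0.1114]
capcrop [-0.07457202  0.00509987  0.066     ]
blue top end [[0.1116, -0.004, 0.145], [0.1123, 0.0137, 0.145], [0.0497, -0.0023, 0.145], [0.0527, 0.0162, 0.145]]
lever top [[0.159, -0.0061, 0.098], [0.1601, 0.0087, 0.098]]
jar [0.72  0.016 0.05 ] [-0.059 -0.12   0.05 ]
dish [0.7   0.124 0.018] [ 0.05  -0.134  0.018]
botA [ 0.713 -0.112  0.149] [-0.179 -0.075  0.149]
botB [ 0.597 -0.158  0.149] [-0.188  0.049  0.149]
```

View pics/side_crop.png

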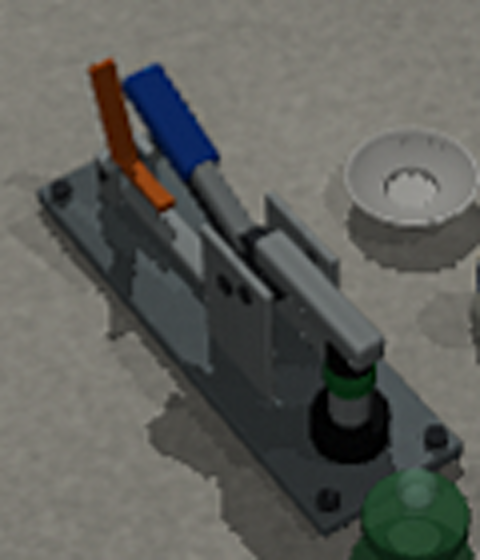

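```bash
python3 -m handwheel '[[[0,0,-6],[0,0,-0.99],1],[[0,0,-6],[0,0,-0.99],1],[[0,0,-6],[0,0,-0.99],1],[[0,0,-6],[0,0,-0.99],1],[[0,0,-6],[0,0,-0.99],1],[[0,0,-6],[0,0,-0.99],1],[[0,0,-6],[0,0,-0.99],1],[[0,0,-6],[0,0,-0.99],1],[[0,0,-6],[0,0,-0.99],1],[[0,0,-6],[0,0,-0.99],1],[[0,0,-6],[0,0,-0.99],1],[[0,0,-6],[0,0,-0.99],1],[[0,0,-6],[0,0,-0.99],1],[[0,0,-6],[0,0,-0.99],1],[[0,0,-6],[0,0,-0.99],1]]' 40
python3 -m handwheel '[[[35,37,0],[0,0,0],1],[[35,37,0],[0,0,0],1],[[35,37,0],[0,0,0],1],[[35,37,0],[0,0,0],1],[[35,37,0],[0,0,0],1],[[35,37,0],[0,0,0],1],[[35,37,0],[0,0,0],1],[[35,37,0],[0,0,0],1],[[35,37,0],[0,0,0],1],[[35,37,0],[0,0,0],1],[[35,37,0],[0,0,0],1],[[35,37,0],[0,0,0],1],[[35,37,0],[0,0,0],1],[[35,37,0],[0,0,0],1],[[35,37,0],[0,0,0],1],[[0,0,0],[0,0,0],1],[[0,0,0],[0,0,0],1]]'
python3 - <<'E'
from h import *
st(); o,A,P=press(); s=readout.get_state(); print("press frame tcp",A.T@(np.array(s["position"])-o))
c=cam("wrist"); im=vision.get_image("wrist"); cv2.imwrite("pics/wrist1.png",im)
for nm,m in zip(("blue","orange"),masks(im)):
    for b in blobs(m): print(nm,b)
E
```

```text
clock: 2.02
position: [0.1829, -0.5449, 0.293]
ee_rot: [-0.0, 0.589, 0.808, 0.0]
contact_force: [0.2, 0.6, 0.2]
width: -0.0002
gripper_force: 0.0
clock: 4.15
position: [0.5521, 0.1232, 0.2926]
ee_rot: [-0.0, 0.59, 0.807, -0.001]
contact_force: [-0.5, 0.5, -0.3]
width: -0.0004
gripper_force: 0.0
{'clock': 4.15, 'position': [0.5521, 0.1232, 0.2926], 'ee_rot': [-0.0003, 0.59, 0.8074, -0.0009], 'contact_force': [-0.5431, 0.5386, -0.2763], 'width': -0.0004, 'qpos': [0.0971, 0.227, 1.3551, -0.0009, 1.5612, -0.2115]}
press frame tcp [0.09387461 0.00708991 0.29263538]
blue (504.5, [351.3, 267.3], [[334.5, 274.70001220703125], [341.1000061035156, 251.89999389648438], [368.20001220703125, 259.8999938964844], [361.5, 282.6000061035156]])
blue (1068.5, [264.0, 174.5], [[253.0, 148.0], [275.0, 148.0], [275.0, 201.0], [253.0, 201.0]])
orange (357.5, [264.0, 124.5], [[257.0, 103.0], [271.0, 103.0], [271.0, 146.0], [257.0, 146.0]])
```

View pics/wrist1.png

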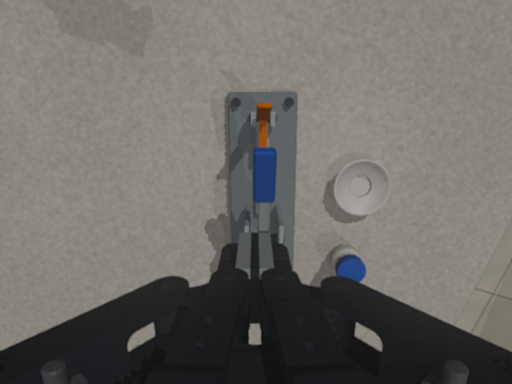

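The wrist view looks along the pliers: grip at columns 253–275 with its end edge at row 148, lever top at row 103 and columns 257–271. It is well aligned with the image's vertical axis.

Run:
```python
from h import *
o,A,P=press(); c=cam("wrist"); t=cam("top")
print("plate tail corners",[np.round(A.T@(plane(c,u,.012)-o),4).tolist() for u in((229,93),(297,93))])
for z in(.13,.138,.145): print("grip",z,[np.round(A.T@(plane(c,u,z)-o),4).tolist() for u in((253,148),(275,148),(253,201),(275,201))])
print("lever",[np.round(A.T@(plane(c,u,.098)-o),4).tolist() for u in((257,104),(271,104))])
# heights: vertical plane of the end edge, wrist + top
for a,b in (((264,148),(123,389)),((264,104),(50,419))):
    X,r=tri([ray(c,a),ray(t,np.array(b)/4+[130,90])]); print(np.round(A.T@(X-o),4),np.round(r,4))
X,r=tri([ray(c,(264,148)),ray(cam("side"),(225.4,133))]); print("wrist+side",np.round(A.T@(X-o),4),np.round(r,4))
s=readout.get_state(); q=s["ee_rot"]; print(A.T@R.from_quat([*q[1:],q[0]]).as_matrix())
```

```text
plate tail corners [[0.1715, 0.0387, 0.012], [0.1717, -0.0485, 0.012]]
grip 0.13 [[0.1161, 0.0073, 0.13], [0.1161, -0.0143, 0.13], [0.0619, 0.0074, 0.13], [0.0619, -0.0151, 0.13]]
grip 0.138 [[0.1171, 0.0073, 0.138], [0.1171, -0.0138, 0.138], [0.0642, 0.0073, 0.138], [0.0642, -0.0146, 0.138]]
grip 0.145 [[0.118, 0.0072, 0.145], [0.118, -0.0134, 0.145], [0.0663, 0.0073, 0.145], [0.0663, -0.0142, 0.145]]
lever [[0.158, 0.0033, 0.098], [0.158, -0.0113, 0.098]]
[ 0.1155 -0.0012  0.1185] [0.0027 0.0027]
[ 0.1592 -0.0016  0.0956] [0.0027 0.0027]
wrist+side [ 0.1144 -0.0054  0.123 ] [0.0019 0.0019]
[[ 9.99999341e-01  1.03898792e-03 -4.88681208e-04]
 [ 1.03958634e-03 -9.99998708e-01  1.22591365e-03]
 [-4.87406867e-04 -1.22642087e-03 -9.99999129e-01]]
```

```bash
python3 -m handwheel '[[[4,10,0],[0,0,0],1],[[0,0,30],[0,0,0],1],[[0,0,30],[0,0,0],1],[[0,0,30],[0,0,0],1],[[0,0,30],[0,0,0],1],[[0,0,24],[0,0,0],1],[[0,0,0],[0,0,0],1],[[0,0,0],[0,0,0],1]]'
python3 -m handwheel '[[[0,0,4],[0,0,0],1],[[0,0,4],[0,0,0],1],[[0,0,4],[0,0,0],1],[[0,0,4],[0,0,0],1]]'
python3 -m handwheel '[[[0,0,4],[0,0,0],1],[[0,0,4],[0,0,0],1],[[0,0,4],[0,0,0],1]]'
python3 - <<'E'
from h import *
st(); o,A,P=press(); c=cam("wrist"); im=vision.get_image("wrist")
s=readout.get_state(); print(A.T@(np.array(s["position"])-o))
for nm,m in zip(("blue","orange"),masks(im)):
    for b in blobs(m): print(nm,b)
E
```

```text
clock: 5.2
position: [0.5619, 0.13, 0.1503]
ee_rot: [0.001, 0.591, 0.807, 0.001]
contact_force: [-0.1, 0.6, 0.7]
width: -0.0001
gripper_force: 0.0
clock: 5.7
position: [0.5609, 0.1303, 0.1329]
ee_rot: [0.0, 0.59, 0.807, -0.0]
contact_force: [-0.5, -0.6, -0.0]
width: -0.0002
gripper_force: 0.0
clock: 6.08
position: [0.5609, 0.1302, 0.1209]
ee_rot: [0.0, 0.59, 0.807, -0.0]
contact_force: [-0.4, -0.2, -1.0]
width: 0.0002
gripper_force: 0.0
{'clock': 6.075, 'position': [0.5609, 0.1302, 0.1209], 'ee_rot': [0.0, 0.5902, 0.8072, -0.0001], 'contact_force': [-0.3644, -0.1526, -1.0494], 'width': 0.0002, 'qpos': [0.1074, 0.3341, 1.6328, -0.0001, 1.1747, -0.2006]}
[ 0.09808187 -0.0030576   0.12031935]
blue (52.0, [377.0, 345.5], [[372.0, 341.0], [382.0, 341.0], [382.0, 350.0], [372.0, 350.0]])
blue (1565.0, [253.0, 219.5], [[231.0, 196.0], [275.0, 196.0], [275.0, 243.0], [231.0, 243.0]])
orange (1219.5, [253.0, 150.5], [[240.0, 110.0], [266.0, 110.0], [266.0, 191.0], [240.0, 191.0]])
```

```bash
for i in 1; do python3 -m handwheel '[[[0,0,3],[0,0,0],1],[[0,0,3],[0,0,0],1],[[0,0,3],[0,0,0],1],[[0,0,3],[0,0,0],1]]' | egrep 'pos|for'; done
python3 -m handwheel '[[[0,0,1.8],[0,0,0],1],[[0,0,1.8],[0,0,0],1],[[0,0,1.8],[0,0,0],1],[[0,0,1.8],[0,0,0],1]]' | egrep 'pos|for'
python3 -m handwheel '[[[0,0,1.8],[0,0,0],1],[[0,0,1.8],[0,0,0],1],[[0,0,1.8],[0,0,0],1],[[0,0,1.8],[0,0,0],1]]' | egrep 'pos|for'
```

```text
position: [0.5609, 0.1303, 0.109]
contact_force: [-0.1, 0.4, 0.9]
gripper_force: 0.0
position: [0.561, 0.1303, 0.1019]
contact_force: [0.5, 0.0, -0.5]
gripper_force: 0.0
position: [0.5611, 0.1304, 0.0949]
contact_force: [0.2, 1.0, 2.3]
gripper_force: 0.7
```

```bash
python3 -m handwheel '[[[0,0,1.8],[0,0,0],1],[[0,0,1.8],[0,0,0],1],[[0,0,1.8],[0,0,0],1]]' | egrep 'pos|for'
python3 -m handwheel '[[[0,0,1.8],[0,0,0],1],[[0,0,1.8],[0,0,0],1]]' | egrep 'pos|for'
python3 - <<'E'
from h import *
im=vision.get_image("side"); cv2.imwrite("pics/side2.png",cv2.resize(im[95:255,170:330],None,fx=3.5,fy=3.5,interpolation=cv2.INTER_CUBIC))
E
```

```text
position: [0.561, 0.1303, 0.0893]
contact_force: [-0.4, 0.8, 1.7]
gripper_force: 0.7
position: [0.5609, 0.1303, 0.0857]
contact_force: [0.5, 0.2, 0.9]
gripper_force: 0.7
```

View pics/side2.png

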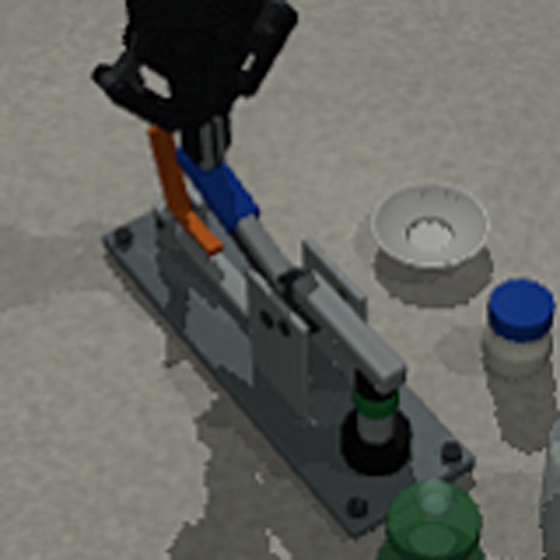

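The fingers (crop 210,150) rest on the blue grip near its end, and the handle has swung down without touching the lever. I continue slowly.

```bash
for k in 1; do python3 -m handwheel '[[[0,0,1.5],[0,0,0],1],[[0,0,1.5],[0,0,0],1],[[0,0,1.5],[0,0,0],1]]' | egrep 'pos|t_for'; done
python3 -m handwheel '[[[0,0,1.5],[0,0,0],1],[[0,0,1.5],[0,0,0],1]]' | egrep 'pos|t_for'
python3 -m handwheel '[[[0,0,1.5],[0,0,0],1],[[0,0,1.5],[0,0,0],1]]' | egrep 'pos|t_for'
```

```text
position: [0.561, 0.1306, 0.0815]
contact_force: [-0.6, 1.2, 4.8]
position: [0.5611, 0.1309, 0.0788]
contact_force: [-2.0, 4.1, 6.1]
position: [0.5611, 0.1314, 0.0761]
contact_force: [-1.9, 4.1, 7.8]
```

```bash
python3 -m handwheel '[[[0,0,1.5],[0,0,0],1],[[0,0,1.5],[0,0,0],1]]' | egrep 'pos|t_for'
python3 -m handwheel '[[[0,0,1.5],[0,0,0],1],[[0,0,1.5],[0,0,0],1]]' | egrep 'pos|t_for'
python3 -m handwheel '[[[0,0,1.5],[0,0,0],1],[[0,0,1.5],[0,0,0],1]]' | egrep 'pos|t_for'
```

```text
position: [0.5613, 0.132, 0.0739]
contact_force: [-2.3, 5.7, 11.9]
position: [0.5611, 0.1327, 0.0712]
contact_force: [-4.1, 6.8, 14.6]
position: [0.561, 0.1332, 0.0683]
contact_force: [-4.2, 8.0, 13.9]
```

```bash
python3 -m handwheel '[[[0,0,1.5],[0,0,0],1],[[0,0,1.5],[0,0,0],1]]' | egrep 'pos|t_for'
python3 -m handwheel '[[[0,0,1.5],[0,0,0],1]]' | egrep 'pos|t_for'
python3 -m handwheel '[[[0,0,1.5],[0,0,0],1]]' | egrep 'pos|t_for'
```

```text
position: [0.5609, 0.1336, 0.0654]
contact_force: [-4.0, 8.7, 14.8]
position: [0.5608, 0.1339, 0.0639]
contact_force: [-5.4, 9.8, 14.5]
position: [0.5608, 0.134, 0.0624]
contact_force: [-4.4, 9.3, 14.8]
```

```bash
python3 -m handwheel '[[[0,0,1.5],[0,0,0],1]]' | egrep 'pos|t_for'
python3 -m handwheel '[[[0,0,1.5],[0,0,0],1]]' | egrep 'pos|t_for'
python3 -m handwheel '[[[0,0,1.5],[0,0,0],1]]' | egrep 'pos|t_for'
python3 -m handwheel '[[[0,0,1.2],[0,0,0],1]]' | egrep 'pos|t_for'
```

```text
position: [0.5609, 0.1337, 0.0609]
contact_force: [-4.4, 10.0, 14.8]
position: [0.5608, 0.1339, 0.0593]
contact_force: [-4.4, 9.6, 14.8]
position: [0.5606, 0.1341, 0.0578]
contact_force: [-5.3, 11.3, 14.0]
position: [0.5607, 0.1337, 0.0564]
contact_force: [-3.5, 9.8, 12.3]
```

```bash
python3 -m handwheel '[[[0,0,1.2],[0,0,0],1]]' | egrep 'pos|t_for'
python3 -m handwheel '[[[0,0,1.2],[0,0,0],1]]' | egrep 'pos|t_for'
python3 -m handwheel '[[[0,0,1.2],[0,0,0],1]]' | egrep 'pos|t_for'
python3 -m handwheel '[[[0,0,1.2],[0,0,0],1]]' | egrep 'pos|t_for'
```

```text
position: [0.5607, 0.1338, 0.0552]
contact_force: [-4.2, 10.0, 13.2]
position: [0.5607, 0.1336, 0.0539]
contact_force: [-3.4, 8.3, 12.2]
position: [0.5607, 0.1337, 0.0527]
contact_force: [-3.9, 10.0, 12.6]
position: [0.5606, 0.1337, 0.0514]
contact_force: [-3.9, 9.5, 12.0]
```

```bash
python3 -m handwheel '[[[0,0,1.2],[0,0,0],1],[[0,0,1.2],[0,0,0],1]]' | egrep 'pos|t_for'
python3 -m handwheel '[[[0,0,1.2],[0,0,0],1]]' | egrep 'pos|t_for'
python3 -m handwheel '[[[0,0,1.2],[0,0,0],1]]' | egrep 'pos|t_for'
python3 -m handwheel '[[[0,0,1.2],[0,0,0],1]]' | egrep 'pos|t_for|clock'
```

```text
position: [0.5605, 0.1337, 0.0487]
contact_force: [-4.2, 9.7, 10.2]
position: [0.5607, 0.1332, 0.0474]
contact_force: [-3.0, 8.4, 9.4]
position: [0.5605, 0.1332, 0.0461]
contact_force: [-2.3, 7.9, 9.4]
clock: 12.05
position: [0.5606, 0.1329, 0.0447]
contact_force: [-3.6, 7.7, 7.6]
```

```bash
python3 -m handwheel '[[[0,0,1.2],[0,0,0],1],[[0,0,1.2],[0,0,0],1]]' | egrep 'pos|t_for'
python3 -m handwheel '[[[0,0,1.2],[0,0,0],1]]' | egrep 'pos|t_for'
python3 -m handwheel '[[[0,0,1.2],[0,0,0],1]]' | egrep 'pos|t_for'
python3 -m handwheel '[[[0,0,1.0],[0,0,0],1]]' | egrep 'pos|t_for'
```

```text
position: [0.5607, 0.1322, 0.0419]
contact_force: [-2.1, 6.5, 5.3]
position: [0.5608, 0.1318, 0.0405]
contact_force: [-1.1, 4.9, 3.8]
position: [0.5608, 0.1312, 0.0391]
contact_force: [-0.1, 3.7, 2.0]
position: [0.561, 0.1305, 0.0379]
contact_force: [-1.2, 3.6, 7.3]
```

```bash
python3 -m handwheel '[[[0,0,0.5],[0,0,0],1]]' | egrep 'pos|t_for'
python3 -m handwheel '[[[0,0,0.5],[0,0,0],1]]' | egrep 'pos|t_for'
python3 - <<'E'
from h import *
c=cam("side");im=vision.get_image("side"); cv2.imwrite("pics/side3.png",cv2.resize(im[95:255,170:330],None,fx=3.5,fy=3.5,interpolation=cv2.INTER_CUBIC))
E
```

```text
position: [0.5612, 0.1305, 0.0379]
contact_force: [-1.9, 3.9, 7.5]
position: [0.5614, 0.1306, 0.0378]
contact_force: [-1.8, 4.0, 10.5]
```

View pics/side3.png

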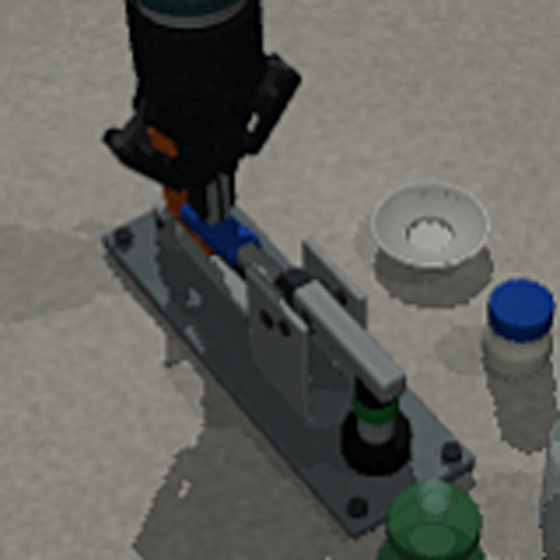

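The fingers sit on the grip at crop (215,205), whose near end corner is at about (183,212), and the force now rises with no movement. I check the handle angle by casting rays onto the grip's near face.

```bash
python3 - <<'E'
from h import *
o,A,P=press(); s=cam("side")
for nm,u in (("start near top corner",np.array((127,78))/4+[190,115]),("now near top corner",np.array((183,208))/3.5+[170,95]),("start near inner",np.array((188,172))/4+[190,115]),("now near inner",np.array((234,262))/3.5+[170,95])):
    print(nm,np.round(vplane(s,u,o,A,.010),4))
print("pad/cap: start",np.round(vplane(s,np.array((348,362))/4+[190,115],o,A,0.012),4))
S=readout.get_state(); print("tcp press",A.T@(np.array(S["position"])-o))
c=cam("wrist"); im=vision.get_image("wrist")
for nm,m in zip(("blue","orange"),masks(im)):
    for b in blobs(m):
        print(nm,b[0],b[1],b[2][0],b[2][2])
for z in (.03,.04,.05,.06,.07):
    print(z,proj(c,o+A@np.array([.122,-.003,z])),)
E
python3 -m handwheel '[[[0,0,0.8],[0,0,0],1]]' | egrep 'pos|t_for'
python3 -m handwheel '[[[0,0,0.8],[0,0,0],1]]' | egrep 'pos|t_for'
```

```text
start near top corner [0.0977 0.01   0.1403]
now near top corner [0.1054 0.01   0.0755]
start near inner [0.0417 0.01   0.1177]
now near inner [0.0464 0.01   0.0781]
pad/cap: start [-0.0997  0.012   0.1096]
tcp press [ 0.09820023 -0.00399656  0.03785681]
blue 34.5 [254.0, 325.0] [249.0, 323.0] [259.0, 327.0]
blue 1932.5 [251.5, 219.0] [227.0, 195.0] [276.0, 243.0]
orange 2170.0 [249.5, 154.0] [226.0, 115.0] [273.0, 193.0]
0.03 [[249.60076064 182.7454608 ]]
0.04 [[249.36010813 187.17669323]]
0.05 [[249.09138921 192.12752265]]
0.06 [[248.78941904 197.69449641]]
0.07 [[248.44766079 203.9994989 ]]
position: [0.5617, 0.1307, 0.0377]
contact_force: [-3.0, 3.9, 14.8]
position: [0.562, 0.1308, 0.0376]
contact_force: [-3.4, 4.5, 18.1]
```

Run:
```python
from h import *
st()
im=vision.get_image("wrist"); cv2.imwrite("pics/wrist3.png",cv2.resize(im[90:350,130:390],None,fx=2.3,fy=2.3,interpolation=cv2.INTER_CUBIC))
```

```text
{'clock': 13.275, 'position': [0.562, 0.1308, 0.0376], 'ee_rot': [0.0008, 0.5904, 0.8071, 0.0012], 'contact_force': [-3.3691, 4.5232, 18.0846], 'width': 0.0001, 'qpos': [0.1076, 0.4151, 1.7407, 0.0008, 0.983, -0.2005]}
```

View pics/wrist3.png

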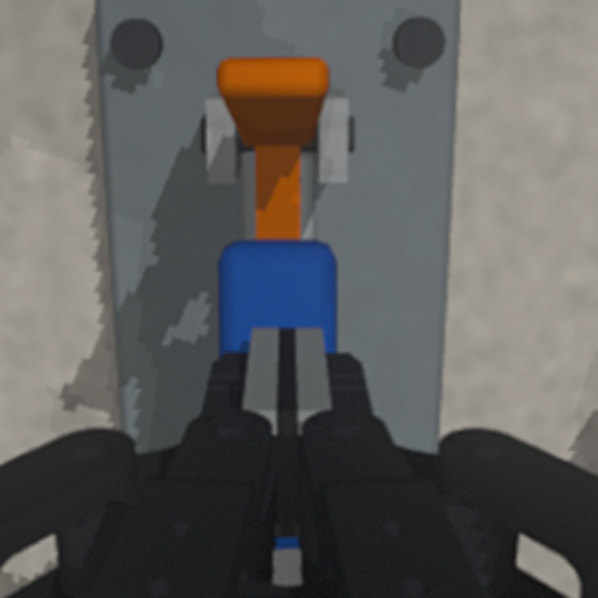

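The fingers sit centred on the grip (crop columns 245–330 against 220–336), and the stop is firm at 18 N. Now I let go and check that it holds.

```bash
python3 -m handwheel '[[[0,0,-2],[0,0,0],1],[[0,0,-2],[0,0,0],1]]' | egrep 'pos|t_for'
python3 -m handwheel '[[[0,0,-3],[0,0,0],1],[[0,0,-3],[0,0,0],1]]' | egrep 'pos|t_for'
python3 - <<'E'
from h import *
o,A,P=press(); c=cam("wrist"); im=vision.get_image("wrist"); m=masks(im)[0]
for b in blobs(m): print(b[0],b[1],b[2][0],b[2][2])
for z in (.03,.04,.05,.06,.07): print(z,proj(c,o+A@np.array([.122,-.003,z])),)
E
```

```text
position: [0.5608, 0.1292, 0.039]
contact_force: [-0.6, -0.0, 0.3]
position: [0.5608, 0.1297, 0.045]
contact_force: [-0.3, 0.4, -0.1]
2089.5 [253.0, 216.5] [229.0, 190.0] [277.0, 243.0]
0.03 [[251.35146066 178.67889736]]
0.04 [[251.17063701 182.74258815]]
0.05 [[250.96952177 187.26425585]]
0.06 [[250.74451427 192.32554026]]
0.07 [[250.49111359 198.02859532]]
```

```bash
python3 -c "
from h import *
im=vision.get_image('wrist'); b,o_=masks(im)
c=cam('wrist'); np.save('c1.npy',np.array([c[2]]))
for m in (b,o_): print(blobs(m,60))
"
python3 -m handwheel '[[[0,0,-20],[0,0,0],1],[[0,0,-20],[0,0,0],0.5],[[0,0,-30],[0,0,0],0],[[0,0,-30],[0,0,0],0],[[0,0,0],[0,0,0],0],[[0,0,0],[0,0,0],0],[[0,0,0],[0,0,0],0],[[0,0,0],[0,0,0],0]]'
python3 - <<'E'
from h import *
im=vision.get_image('wrist'); b,o_=masks(im); cv2.imwrite("pics/wrist4.png",im)
c=cam('wrist'); np.save('c2.npy',np.array([c[2]]))
for m in (b,o_): print(blobs(m,60))
E
```

```text
[(2084.0, [252.0, 216.0], [[228.0, 189.0], [276.0, 189.0], [276.0, 243.0], [228.0, 243.0]])]
[(1966.5, [251.0, 150.0], [[229.0, 113.0], [273.0, 113.0], [273.0, 187.0], [229.0, 187.0]])]
clock: 14.92
position: [0.5603, 0.1302, 0.1443]
ee_rot: [-0.001, 0.59, 0.807, -0.001]
contact_force: [0.3, -0.1, 0.1]
width: 0.0427
gripper_force: 0.0
[(209.0, [381.5, 356.5], [[373.0, 347.0], [390.0, 347.0], [390.0, 366.0], [373.0, 366.0]]), (2323.5, [254.0, 200.0], [[239.0, 159.0], [269.0, 159.0], [269.0, 241.0], [239.0, 241.0]])]
[(727.5, [254.0, 133.5], [[242.0, 110.0], [266.0, 110.0], [266.0, 157.0], [242.0, 157.0]])]
```

Run:
```python
from h import *
o,A,P=press(); K,d,_=cam("wrist"); W1=np.load("c1.npy")[0];W2=np.load("c2.npy")[0]
for nm,a,b in(("grip end",(252.5,189),(254,159)),("lever top",(251.5,113),(254.5,110))):
    X,r=tri([ray((K,d,W1),a),ray((K,d,W2),b)]); print(nm,np.round(A.T@(X-o),4),np.round(r,4))
# size-based depth of the grip end / lever top
print("depth from width: grip",K[0,0]*.024/49,K[0,0]*.024/31,"lever",K[0,0]*.016/45,K[0,0]*.016/25, "cam z",np.linalg.inv(W1)[2,3],np.linalg.inv(W2)[2,3])
print("cam view dirs",np.linalg.inv(W2)[:3,2],np.linalg.inv(W2)[:3,3]@A-o@A)
S=readout.get_state(); print("tcp",A.T@(np.array(S["position"])-o))
c=cam("side");im=vision.get_image("side")
for b in blobs(masks(im)[0])+blobs(masks(im)[1]): print(b)
cv2.imwrite("pics/side4.png",cv2.resize(im[95:255,170:330],None,fx=3.5,fy=3.5,interpolation=cv2.INTER_CUBIC))
```

```text
grip end [ 0.1205 -0.0042  0.0477] [0.0001 0.0001]
lever top [ 0.1593 -0.0043  0.0805] [0.0003 0.0003]
depth from width: grip 0.1670572649380526 0.2640582574827283 lever 0.12127119973280853 0.21828815951905536 cam z 0.21712793380412054 0.31619376243426717
cam view dirs [ 0.07655198 -0.24671183 -0.96606059] [ 0.16368602 -0.00481994  0.31619376]
tcp [ 0.09807506 -0.00299801  0.1444866 ]
(228.0, [318.5, 183.5], [[310.0, 175.0], [327.0, 175.0], [327.0, 192.0], [310.0, 192.0]])
(182.5, [231.8, 159.3], [[220.0, 155.0], [227.5, 147.5], [243.5, 163.5], [236.0, 171.0]])
(85.0, [244.9, 35.3], [[237.0, 26.600000381469727], [241.89999389648438, 24.0], [252.6999969482422, 44.099998474121094], [247.8000030517578, 46.70000076293945]])
(121.5, [217.9, 143.0], [[211.8000030517578, 131.10000610351562], [217.60000610351562, 129.60000610351562], [224.0, 155.0], [218.10000610351562, 156.5]])
```

View pics/side4.png

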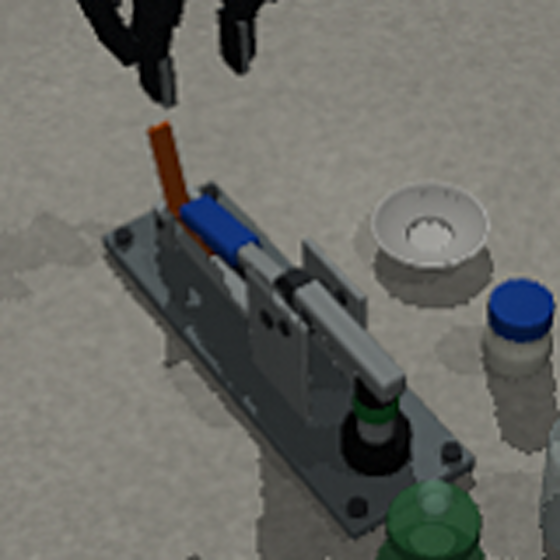

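The handle stays down by itself (grip at crop (190–250, 205–250)), with the fingertips above at about (168,103) and (240,72). The lever stands free at (160,127). I check the real fingertip height against the reported TCP.

Run:
```python
from h import *
c=cam("side");o,A,P=press(); S=readout.get_state(); p=np.array(S["position"]); q=S["ee_rot"]; M=R.from_quat([*q[1:],q[0]]).as_matrix()
for dz in(0,-.01,-.02,-.03):
    u=proj(c,[p+M@np.array([0,-.025,dz]),p+M@np.array([0,.025,dz])]); print(dz,np.round((u-[170,95])*3.5,0).tolist())
print("lever top nominal",np.round((proj(c,o+A@np.array([.159,-.001,.098]))-[170,95])*3.5))
cw=cam("wrist"); print(np.round(proj(cw,[p,p-M[:,2]*.02])))
S=readout.get_state();print(S["clock"])
```

```text
0 [[163.0, 140.0], [235.0, 107.0]]
-0.01 [[161.0, 128.0], [234.0, 94.0]]
-0.02 [[160.0, 115.0], [233.0, 81.0]]
-0.03 [[158.0, 102.0], [232.0, 68.0]]
lever top nominal [[151. 127.]]
[[251. 229.]
 [251. 244.]]
15.025
```

```bash
python3 -m handwheel '[[[20,0,0],[0,0,0],0],[[20,0,0],[0,0,0],0],[[20,0,0],[0,0,0],0],[[0,0,15],[0,0,0],0],[[0,0,15],[0,0,0],0],[[0,0,0],[0,0,0],0],[[0,0,0],[0,0,0],0]]' 30 | egrep 'clock|pos|t_for'
python3 - <<'E'
from h import *
o,A,P=press();im=vision.get_image("wrist"); cv2.imwrite("pics/wrist5.png",im)
S=readout.get_state(); print("tcp",A.T@(np.array(S["position"])-o))
for m in masks(im): print(blobs(m,60))
E
```

```text
clock: 15.9
position: [0.543, 0.1869, 0.1151]
contact_force: [0.4, 0.7, 0.8]
tcp [ 0.15743738 -0.0036851   0.11543521]
[(2571.0, [253.5, 287.5], [[238.0, 245.0], [269.0, 245.0], [269.0, 330.0], [238.0, 330.0]])]
[(524.5, [252.5, 226.0], [[240.0, 209.0], [265.0, 209.0], [265.0, 243.0], [240.0, 243.0]])]
```

View pics/wrist5.png

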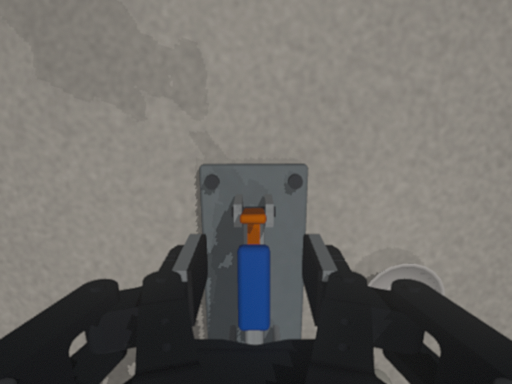

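The lever top is at (252,214), midway between the fingertips at columns 205 and 303. I descend and pinch.

```bash
python3 -m handwheel '[[[1,0,12],[0,0,0],0],[[1,0,12],[0,0,0],0],[[1,0,12],[0,0,0],0],[[0,0,0],[0,0,0],0]]' | egrep 'clock|pos|t_for'
python3 -m handwheel '[[[0,0,9],[0,0,0],0],[[0,0,9],[0,0,0],0],[[0,0,7],[0,0,0],0],[[0,0,0],[0,0,0],0]]' | egrep 'clock|pos|t_for'
python3 -m handwheel '[[[0,0,0],[0,0,0],1],[[0,0,0],[0,0,0],1],[[0,0,0],[0,0,0],1],[[0,0,0],[0,0,0],1],[[0,0,0],[0,0,0],1]]' 30
```

```text
clock: 16.45
position: [0.5406, 0.1901, 0.0778]
contact_force: [0.6, 0.4, -0.3]
clock: 16.95
position: [0.5413, 0.1901, 0.0536]
contact_force: [-0.1, -1.0, -0.0]
clock: 17.58
position: [0.5412, 0.1903, 0.0548]
ee_rot: [-0.0, 0.59, 0.807, -0.0]
contact_force: [-4.5, -0.8, 5.6]
width: 0.0152
gripper_force: 29.7
```

```bash
python3 -m handwheel '[[[2.4,0,0.6],[0,0,0],1],[[2.4,0,0.7],[0,0,0],1],[[2.3,0,0.8],[0,0,0],1],[[2.3,0,0.9],[0,0,0],1]]' | egrep 'clock|pos|for|width'
python3 -m handwheel '[[[2.3,0,1.0],[0,0,0],1],[[2.2,0,1.1],[0,0,0],1],[[2.2,0,1.2],[0,0,0],1]]' | egrep 'clock|pos|for|width'
python3 - <<'E'
from h import *
im=vision.get_image("wrist")
for m in masks(im): print(blobs(m,60))
E
```

```text
clock: 18.08
position: [0.5394, 0.196, 0.0525]
contact_force: [-3.6, -8.7, 8.3]
width: 0.015
gripper_force: 30.2
clock: 18.45
position: [0.5374, 0.2026, 0.0494]
contact_force: [-2.8, -8.7, 8.0]
width: 0.0149
gripper_force: 29.1
[(872.0, [254.0, 332.5], [[233.0, 321.0], [275.0, 321.0], [275.0, 344.0], [233.0, 344.0]])]
[(955.0, [253.5, 294.5], [[236.0, 270.0], [271.0, 270.0], [271.0, 319.0], [236.0, 319.0]])]
```

```bash
python3 -m handwheel '[[[2.2,0,1.2],[0,0,0],1],[[2.2,0,1.3],[0,0,0],1]]' | egrep 'clock|pos|for'
python3 -m handwheel '[[[2.1,0,1.4],[0,0,0],1],[[2.1,0,1.4],[0,0,0],1]]' | egrep 'clock|pos|for'
python3 - <<'E'
from h import *
im=vision.get_image("wrist")
for m in masks(im): print(blobs(m,60))
E
python3 -m handwheel '[[[2,0,1.5],[0,0,0],1],[[2,0,1.5],[0,0,0],1]]' | egrep 'clock|pos|for'
python3 - <<'E'
from h import *
im=vision.get_image("wrist")
for m in masks(im): print(blobs(m,60))
im=vision.get_image("side")
for m in masks(im): print(blobs(m,40))
E
```

```text
clock: 18.75
position: [0.5359, 0.2072, 0.0468]
contact_force: [-3.0, -6.8, 9.4]
gripper_force: 29.1
clock: 19.0
position: [0.5343, 0.2118, 0.0437]
contact_force: [-3.2, -5.6, 8.8]
gripper_force: 29.1
[]
[(1239.0, [253.5, 311.5], [[236.0, 279.0], [271.0, 279.0], [271.0, 344.0], [236.0, 344.0]])]
clock: 19.3
position: [0.533, 0.2162, 0.0406]
contact_force: [-3.5, -4.3, 7.5]
gripper_force: 29.1
[]
[(1377.0, [254.0, 311.5], [[237.0, 279.0], [271.0, 279.0], [271.0, 344.0], [237.0, 344.0]])]
[(231.0, [318.5, 183.5], [[310.0, 175.0], [327.0, 175.0], [327.0, 192.0], [310.0, 192.0]]), (204.0, [231.0, 155.5], [[218.5, 150.5], [226.0, 143.0], [243.5, 160.5], [236.0, 168.0]]), (91.5, [244.9, 35.3], [[237.1999969482422, 26.5], [242.0, 23.899999618530273], [252.6999969482422, 44.099998474121094], [247.89999389648438, 46.70000076293945]])]
[(144.5, [217.1, 145.6], [[206.1999969482422, 130.10000610351562], [212.8000030517578, 127.19999694824219], [228.0, 161.0], [221.39999389648438, 164.0]])]
```

```bash
python3 -m handwheel '[[[2,0,1.5],[0,0,0],1],[[0,0,0],[0,0,0],1],[[0,0,0],[0,0,0],1],[[0,0,0],[0,0,0],1]]' | egrep 'clock|pos|for|width'
python3 - <<'E'
from h import *
im=vision.get_image("side"); cv2.imwrite("pics/side5.png",cv2.resize(im[95:255,170:330],None,fx=3.5,fy=3.5,interpolation=cv2.INTER_CUBIC))
for m in masks(im): print([b[:2] for b in blobs(m,40)])
o,A,P=press(); S=readout.get_state(); print("tcp",A.T@(np.array(S["position"])-o))
E
```

```text
clock: 19.9
position: [0.532, 0.219, 0.0381]
contact_force: [-3.5, -3.2, 4.6]
width: 0.0143
gripper_force: 29.1
[(229.5, [318.5, 183.5]), (200.5, [230.8, 154.8]), (91.5, [244.9, 35.3])]
[(141.5, [216.5, 144.9])]
tcp [ 0.19140981 -0.00269023  0.03812775]
```

```bash
python3 -m handwheel '[[[0,0,0],[0,0,0],0],[[0,0,0],[0,0,0],0],[[0,0,0],[0,0,0],0],[[0,0,0],[0,0,0],0]]' | egrep 'clock|pos|for|width'
python3 -m handwheel '[[[2,0,-15],[0,0,0],0],[[2,0,-20],[0,0,0],0],[[2,0,-30],[0,0,0],0],[[2,0,-30],[0,0,0],0],[[0,0,-30],[0,0,0],0],[[0,0,-20],[0,0,0],0],[[-20,0,0],[0,0,0],0],[[-20,0,0],[0,0,0],0],[[-20,0,0],[0,0,0],0],[[0,0,0],[0,0,0],0]]' | egrep 'clock|pos|for|width'
python3 - <<'E'
from h import *
im=vision.get_image("side"); cv2.imwrite("pics/side6.png",im)
for m in masks(im): print([b for b in blobs(m,40)])
c=cam("wrist");im=vision.get_image("wrist");o,A,P=press();print(A.T@(np.array(readout.get_state()["position"])-o))
for m in masks(im): print([b for b in blobs(m,40)])
for z in(.05,.06,.08,.1,.12):print(z,proj(c,[o+A@np.array([x,-.004,z]) for x in(.12,.06)]).round(1).tolist())
# cap: green pixels between jaw and probe in side crops, before/after
for f in("side0","side6"):
    h=cv2.cvtColor(cv2.imread(f"pics/{f}.png"),cv2.COLOR_BGR2HSV)[195:225,260:300]; g=cv2.inRange(h,(45,100,30),(85,255,255)); ys,xs=np.nonzero(g); print(f,len(ys),ys.min()+195,ys.max()+195,ys.mean()+195,xs.mean()+260)
E
```

```text
clock: 20.45
position: [0.5328, 0.2198, 0.0382]
contact_force: [-0.6, -0.1, -0.1]
width: 0.0427
gripper_force: 0.0
clock: 21.7
position: [0.5485, 0.1678, 0.1824]
contact_force: [0.5, -0.7, 0.3]
width: 0.0435
gripper_force: 0.0
[(222.5, [318.5, 183.5], [[310.0, 175.0], [327.0, 175.0], [327.0, 192.0], [310.0, 192.0]]), (200.0, [231.0, 154.4], [[219.0, 148.8000030517578], [226.5, 142.0], [243.0, 160.0], [235.5, 166.8000030517578]]), (90.0, [245.0, 35.5], [[237.1999969482422, 26.5], [242.0, 23.899999618530273], [252.89999389648438, 44.5], [248.10000610351562, 47.0]])]
[(153.0, [220.9, 149.4], [[209.0, 132.6999969482422], [217.1999969482422, 129.1999969482422], [232.89999389648438, 166.1999969482422], [224.6999969482422, 169.6999969482422]])]
[ 0.13930491 -0.00310406  0.18264991]
[(144.5, [378.5, 356.5], [[373.0, 347.0], [384.0, 347.0], [384.0, 366.0], [373.0, 366.0]]), (1754.5, [254.0, 235.0], [[241.0, 200.0], [267.0, 200.0], [267.0, 270.0], [241.0, 270.0]])]
[(387.0, [253.5, 180.5], [[244.0, 163.0], [263.0, 163.0], [263.0, 198.0], [244.0, 198.0]])]
0.05 [[254.0, 197.0], [254.1, 256.4]]
0.06 [[253.9, 199.9], [254.1, 261.0]]
0.08 [[253.9, 206.5], [254.0, 271.0]]
0.1 [[253.8, 214.0], [253.9, 282.4]]
0.12 [[253.7, 222.6], [253.9, 295.3]]
side0 62 206 214 210.91935483870967 276.9032258064516
side6 54 207 215 212.44444444444446 276.5740740740741
```

Run:
```python
from h import *
f=lambda n:cv2.cvtColor(cv2.resize(cv2.imread(f"pics/{n}.png")[95:255,170:330],None,fx=3.5,fy=3.5,interpolation=cv2.INTER_CUBIC),cv2.COLOR_BGR2GRAY)
I={"open0":f("side0"),"lock":cv2.cvtColor(cv2.imread("pics/side4.png"),cv2.COLOR_BGR2GRAY),"rel":cv2.cvtColor(cv2.imread("pics/side5.png"),cv2.COLOR_BGR2GRAY),"now":f("side6")}
pts=np.float32([[404,368],[386,392],[355,368],[375,405],[452,452],[358,507]]).reshape(-1,1,2)
for k in I:
    p,s,e=cv2.calcOpticalFlowPyrLK(I["lock"],I[k],pts,None,winSize=(25,25),maxLevel=2); print(k,np.round((p-pts)[:,0]/3.5,2).tolist(),s.ravel())
top=vision.get_image("top")
h0=cv2.imread("pics/top0.png"); d=cv2.absdiff(top,h0).max(2)
for nm,(x0,y0,x1,y1) in dict(dish=(158,102,200,144),jar=(214,98,242,126),A=(268,90,305,125),B=(290,145,330,182)).items(): print(nm,d[y0:y1,x0:x1].mean().round(2),(d[y0:y1,x0:x1]>40).sum())
```

```text
open0 [[0.25999999046325684, -2.7799999713897705], [-0.11999999731779099, -2.450000047683716], [-0.009999999776482582, -2.5399999618530273], [-0.15000000596046448, -2.2300000190734863], [0.019999999552965164, -0.07000000029802322], [0.0, 0.07999999821186066]] [1 1 1 1 1 1]
lock [[0.0, 0.0], [0.0, 0.0], [0.0, 0.0], [0.0, 0.0], [0.0, 0.0], [0.0, 0.0]] [1 1 1 1 1 1]
rel [[-0.03999999910593033, 0.05999999865889549], [0.0, 0.05999999865889549], [-0.20000000298023224, -0.11999999731779099], [-0.05999999865889549, 0.0], [-0.0, 0.009999999776482582], [-0.009999999776482582, 0.009999999776482582]] [1 1 1 1 1 1]
now [[0.009999999776482582, -0.09000000357627869], [0.0, -0.05000000074505806], [-0.15000000596046448, -0.2199999988079071], [-0.05000000074505806, 0.009999999776482582], [0.009999999776482582, -0.03999999910593033], [0.009999999776482582, 0.009999999776482582]] [1 1 1 1 1 1]
dish 10.5 0
jar 9.42 0
A 9.83 0
B 8.19 15
```

```bash
python3 -m handwheel '[[[0,0,0],[0,0,0],0],[[0,0,0],[0,0,0],0],[[0,0,0],[0,0,0],0],[[0,0,0],[0,0,0],0],[[0,0,0],[0,0,0],0],[[0,0,0],[0,0,0],0],[[0,0,0],[0,0,0],0],[[0,0,0],[0,0,0],0]]' | egrep 'clock'
cat > cmp.py <<'E'
from h import *
f=lambda im:cv2.cvtColor(cv2.resize(im[95:255,170:330],None,fx=3.5,fy=3.5,interpolation=cv2.INTER_CUBIC),cv2.COLOR_BGR2GRAY)
im=vision.get_image("side"); g=f(im); L=cv2.cvtColor(cv2.imread("pics/side4.png"),cv2.COLOR_BGR2GRAY)
pts=np.float32([[404,368],[386,392],[355,368],[375,405],[452,452],[358,507]]).reshape(-1,1,2)
p,s,e=cv2.calcOpticalFlowPyrLK(L,g,pts,None,winSize=(25,25),maxLevel=2); print("jaw shift vs lock",np.round((p-pts)[:,0,1]/3.5,2).tolist())
for nm,m in zip(("blue","orange"),masks(im)): print(nm,[(b[0],b[1],b[2][1]) for b in blobs(m,40)][-2:] )
print("clock",readout.get_state()["clock"])
E
python3 cmp.py
python3 - <<'E'
from h import *
o,A,P=press(); K,d,_=cam("wrist"); 
L=cv2.imread("pics/side4.png"); L=cv2.resize(L,(160,160),interpolation=cv2.INTER_AREA)
print("lock masks",[[(b[0],b[1]) for b in blobs(m,40)] for m in masks(L)])
n=cv2.imread("pics/side6.png")[95:255,170:330]; print("now",[[(b[0],b[1]) for b in blobs(m,40)] for m in masks(n)])
# handle angle from metal arm + grip: blob long-axis direction in the side view
s=cam("side")
for a in (21,15,10,5,0,-5,-10,-15,-18):
    r=np.radians(a); pts=[o+A@np.array([x*np.cos(r)-y*np.sin(r),-.003,.075+x*np.sin(r)+y*np.cos(r)]) for x,y in((.125,0),(.065,0),(.095,0))]
    print(a,proj(s,pts).round(1).tolist())
E
```

```text
clock: 22.85
jaw shift vs lock [-0.09000000357627869, -0.05999999865889549, -0.23999999463558197, -0.0, -0.03999999910593033, 0.009999999776482582]
blue [(199.5, [231.0, 154.5], [226.5, 142.0]), (88.5, [244.9, 35.3], [242.0, 23.899999618530273])]
orange [(156.5, [220.9, 149.4], [217.1999969482422, 129.1999969482422])]
clock 22.9
lock masks [[(228.0, [148.5, 88.5]), (178.0, [62.1, 64.5])], [(120.5, [47.9, 48.0])]]
now [[(222.5, [148.5, 88.5]), (200.0, [61.0, 59.4])], [(153.0, [50.9, 54.4])]]
21 [[223.1, 134.1], [237.9, 156.6], [230.4, 145.3]]
15 [[222.6, 137.4], [237.5, 158.1], [229.9, 147.6]]
10 [[222.4, 140.3], [237.3, 159.6], [229.7, 149.8]]
5 [[222.4, 143.5], [237.3, 161.3], [229.7, 152.3]]
0 [[222.7, 147.0], [237.4, 163.0], [229.9, 154.9]]
-5 [[223.2, 150.6], [237.6, 164.9], [230.3, 157.6]]
-10 [[223.9, 154.4], [237.9, 166.9], [230.8, 160.5]]
-15 [[224.8, 158.3], [238.4, 169.0], [231.4, 163.6]]
-18 [[225.5, 160.8], [238.7, 170.3], [231.9, 165.4]]
```

Run:
```python
from h import *
o,A,P=press(); s=cam("side")
for f in (0,.2,.3,.45,.62):
    r=np.radians(14)+f; pts=[o+A@np.array([.142+L*np.sin(r),-.003,.032+L*np.cos(r)]) for L in(.066,.045,.02)]
    print(f,proj(s,pts).round(1).tolist())
a=cv2.resize(cv2.imread("pics/side5.png"),(160,160),interpolation=cv2.INTER_AREA); b=cv2.imread("pics/side6.png")[95:255,170:330]
for n,i in(("pull",a),("now",b)):
    m=masks(i)[1]; print(n,[(y+95,int(np.nonzero(m[y])[0].min())+170,int(np.nonzero(m[y])[0].max())+170) for y in range(30,75,2) if m[y].any()])
```

```text
0 [[214.2, 131.7], [216.2, 139.7], [218.5, 148.9]]
0.2 [[211.5, 130.1], [214.4, 138.5], [217.7, 148.4]]
0.3 [[210.4, 129.7], [213.6, 138.3], [217.3, 148.3]]
0.45 [[208.8, 129.7], [212.5, 138.2], [216.8, 148.2]]
0.62 [[207.4, 130.3], [211.5, 138.5], [216.4, 148.3]]
pull [(129, 208, 213), (131, 208, 214), (133, 208, 214), (135, 209, 215), (137, 210, 216), (139, 211, 217), (141, 212, 218), (143, 213, 219), (145, 214, 219), (147, 215, 219), (149, 215, 219), (151, 216, 219), (153, 217, 221), (155, 219, 223), (157, 222, 224), (159, 225, 226)]
now [(131, 213, 218), (133, 213, 218), (135, 213, 219), (137, 214, 219), (139, 214, 220), (141, 215, 220), (143, 215, 221), (145, 216, 221), (147, 216, 219), (149, 217, 219), (151, 217, 219), (153, 218, 221), (155, 219, 223), (157, 221, 225), (159, 223, 227), (161, 224, 229), (163, 226, 230), (165, 228, 232), (167, 231, 231)]
```

The lever only reached about 0.4 rad in the first pull because the pads slipped; the jaw has not risen. I repeat the pull with a firmer grip.

```bash
python3 -m handwheel '[[[11,0,0],[0,0,0],0],[[10,0,15],[0,0,0],0],[[0,0,25],[0,0,0],0],[[0,0,25],[0,0,0],0],[[0,0,20],[0,0,0],0],[[0,0,15],[0,0,0],0],[[0,0,15],[0,0,0],0],[[0,0,15],[0,0,0],0],[[0,0,0],[0,0,0],0]]' 90 | egrep 'clock|pos|t_for'
python3 -m handwheel '[[[0,0,0],[0,0,0],1],[[0,0,-1],[0,0,0],1],[[0,0,-1],[0,0,0],1],[[0,0,0],[0,0,0],1],[[0,0,0],[0,0,0],1]]' 90
python3 -m handwheel '[[[2.4,0,0.6],[0,0,0],1],[[2.4,0,0.7],[0,0,0],1],[[2.4,0,0.8],[0,0,0],1],[[2.4,0,1.0],[0,0,0],1],[[2.4,0,1.1],[0,0,0],1],[[2.4,0,1.2],[0,0,0],1]]'| egrep 'pos|for|wid'
python3 cmp.py
```

```text
clock: 24.02
position: [0.541, 0.1898, 0.052]
contact_force: [0.9, -0.4, 1.1]
clock: 24.65
position: [0.5412, 0.1897, 0.0547]
ee_rot: [-0.0, 0.59, 0.807, -0.001]
contact_force: [-0.8, -0.4, -6.2]
width: 0.0122
gripper_force: 88.1
position: [0.5383, 0.1997, 0.0509]
contact_force: [-0.9, -13.1, 2.1]
width: 0.0124
gripper_force: 88.9
jaw shift vs lock [0.05999999865889549, 0.05999999865889549, -0.11999999731779099, 0.009999999776482582, 0.0, 0.009999999776482582]
blue [(198.0, [231.0, 155.0], [226.0, 143.0]), (94.0, [245.0, 35.5], [242.0, 23.899999618530273])]
orange [(132.0, [219.2, 147.5], [214.5, 127.9000015258789])]
clock 25.45
```

```bash
python3 -m handwheel '[[[2.4,0,1.2],[0,0,0],1],[[2.4,0,1.3],[0,0,0],1],[[2.3,0,1.4],[0,0,0],1],[[2.3,0,1.4],[0,0,0],1]]'| egrep 'pos|t_for|wid'
python3 cmp.py
python3 -m handwheel '[[[2.3,0,1.5],[0,0,0],1],[[2.2,0,1.5],[0,0,0],1],[[2.2,0,1.6],[0,0,0],1]]'| egrep 'pos|t_for|wid'
python3 cmp.py
```

```text
position: [0.5351, 0.2108, 0.0465]
contact_force: [-3.7, -8.1, 6.4]
width: 0.0118
jaw shift vs lock [0.07000000029802322, 0.05999999865889549, -0.10999999940395355, 0.019999999552965164, 0.009999999776482582, 0.019999999552965164]
blue [(200.5, [230.8, 154.8], [225.5, 142.5]), (91.5, [244.9, 35.3], [242.0, 23.899999618530273])]
orange [(130.0, [216.6, 145.1], [212.3000030517578, 127.4000015258789])]
clock 26.0
position: [0.5316, 0.2207, 0.0418]
contact_force: [-5.7, 1.5, 4.7]
width: 0.0077
jaw shift vs lock [0.05999999865889549, 0.05000000074505806, -0.12999999523162842, -0.0, 0.0, 0.019999999552965164]
blue [(201.0, [231.0, 155.0], [225.5, 142.5]), (93.0, [244.9, 35.3], [242.0, 23.899999618530273])]
orange [(145.0, [216.9, 145.5], [212.10000610351562, 127.0999984741211])]
clock 26.425
```

```bash
python3 -m handwheel '[[[0,0,0],[0,0,0],0],[[0,0,0],[0,0,0],0],[[0,0,0],[0,0,0],0],[[0,0,-5],[0,0,0],0],[[-12,0,0],[0,0,0],0],[[-12,0,0],[0,0,0],0],[[-8,0,0],[0,0,0],0],[[0,0,3],[0,0,0],0],[[0,0,3],[0,0,0],0],[[0,0,0],[0,0,0],0]]' 60
python3 cmp.py
python3 - <<'E'
from h import *
o,A,P=press(); S=readout.get_state(); print("tcp",A.T@(np.array(S["position"])-o)); im=vision.get_image("wrist")
for m in masks(im): print([b for b in blobs(m,40)])
E
```

```text
clock: 27.68
position: [0.5419, 0.1887, 0.0385]
ee_rot: [-0.0, 0.59, 0.807, -0.0]
contact_force: [-0.0, -0.4, 0.0]
width: 0.0426
gripper_force: 0.0
jaw shift vs lock [0.07000000029802322, 0.05999999865889549, -0.12999999523162842, -0.0, 0.009999999776482582, 0.009999999776482582]
blue [(206.5, [230.9, 154.5], [226.60000610351562, 141.89999389648438]), (91.5, [244.9, 35.3], [242.0, 23.899999618530273])]
orange [(152.5, [220.8, 149.3], [217.3000030517578, 129.1999969482422])]
clock 27.725
tcp [ 0.15949342 -0.00312447  0.03868349]
[(818.0, [252.5, 334.0], [[228.0, 324.0], [277.0, 324.0], [277.0, 344.0], [228.0, 344.0]])]
[(1873.5, [252.0, 287.5], [[232.0, 253.0], [272.0, 253.0], [272.0, 322.0], [232.0, 322.0]])]
```

```bash
python3 -m handwheel '[[[0,0,0],[0,0,0],1],[[0,0,-1],[0,0,0],1],[[0,0,0],[0,0,0],1],[[0,0,0],[0,0,0],1],[[0,0,0],[0,0,0],1]]' 60 | egrep 'pos|for|wid'
python3 -m handwheel '[[[2.2,0,0.6],[0,0,0],1],[[2.2,0,0.7],[0,0,0],1],[[2.2,0,0.8],[0,0,0],1],[[2.2,0,0.9],[0,0,0],1],[[2.2,0,1.0],[0,0,0],1],[[2.1,0,1.1],[0,0,0],1]]'| egrep 'pos|for|wid'
python3 cmp.py
```

```text
position: [0.5416, 0.1885, 0.0396]
contact_force: [-2.3, -1.0, -2.1]
width: 0.0151
gripper_force: 59.0
position: [0.5386, 0.198, 0.0358]
contact_force: [-4.0, -5.2, 3.1]
width: 0.0144
gripper_force: 58.3
jaw shift vs lock [0.05999999865889549, 0.05000000074505806, -0.11999999731779099, 0.0, 0.009999999776482582, 0.009999999776482582]
blue [(199.0, [231.0, 155.0], [225.5, 142.5]), (91.5, [244.9, 35.3], [242.0, 23.899999618530273])]
orange [(144.0, [219.8, 148.2], [215.6999969482422, 128.3000030517578])]
clock 29.2
```

```bash
python3 -m handwheel '[[[2.1,0,1.1],[0,0,0],1],[[2.1,0,1.2],[0,0,0],1],[[2,0,1.3],[0,0,0],1],[[2,0,1.3],[0,0,0],1]]'| egrep 'pos|t_for|wid'
python3 cmp.py
python3 -m handwheel '[[[2,0,1.4],[0,0,0],1],[[2,0,1.4],[0,0,0],1],[[1.9,0,1.5],[0,0,0],1]]'| egrep 'pos|t_for|wid'
python3 cmp.py
```

```text
position: [0.5357, 0.2074, 0.0308]
contact_force: [-4.2, -4.2, 5.3]
width: 0.014
jaw shift vs lock [0.05999999865889549, 0.05999999865889549, -0.11999999731779099, 0.0, 0.009999999776482582, 0.009999999776482582]
blue [(199.5, [230.8, 154.8], [225.5, 142.5]), (91.5, [244.9, 35.3], [242.0, 23.899999618530273])]
orange [(148.0, [218.8, 147.0], [214.3000030517578, 127.4000015258789])]
clock 29.75
position: [0.5341, 0.2125, 0.0266]
contact_force: [-3.1, -10.3, 2.6]
width: 0.014
jaw shift vs lock [0.05999999865889549, 0.05000000074505806, -0.09000000357627869, -0.009999999776482582, 0.009999999776482582, 0.019999999552965164]
blue [(201.5, [231.1, 154.8], [227.0, 142.39999389648438]), (94.0, [245.0, 35.5], [242.0, 23.899999618530273])]
orange [(140.5, [217.3, 145.5], [212.8000030517578, 127.19999694824219])]
clock 30.175
```

Run:
```python
from h import *
L=cv2.imread("pics/side4.png"); Lg=cv2.cvtColor(L,cv2.COLOR_BGR2GRAY)
pts=np.float32([[404,368],[386,392],[355,368],[375,405],[452,452],[358,507]]).reshape(-1,1,2)
f=lambda n:cv2.resize(cv2.imread(f"pics/{n}.png")[95:255,170:330],None,fx=3.5,fy=3.5,interpolation=cv2.INTER_CUBIC)
for n,i in(("side0",f("side0")),("side2",cv2.imread("pics/side2.png")),("side3",cv2.imread("pics/side3.png")),("side6",f("side6"))):
    p,s,e=cv2.calcOpticalFlowPyrLK(Lg,cv2.cvtColor(i,cv2.COLOR_BGR2GRAY),pts,None,winSize=(25,25),maxLevel=2)
    b=max([x for x in blobs(masks(i)[0],400) if x[1][0]<300],key=lambda x:x[0]); print(n,np.round((p-pts)[:,0,1]/3.5,2).tolist(),"blue",(np.array(b[1])/3.5+[170,95]).round(1),(np.array(b[2])/3.5+[170,95]).round(1).tolist())
    # front (inner) end of the grip and steel arm: lowest blue row per column
    m=masks(i)[0]; print([ (x/3.5+170, (np.nonzero(m[:,x])[0].max()/3.5+95).round(1)) for x in (210,225,240,250) if m[:400,x].any()])
```

```text
side0 [-2.7799999713897705, -2.450000047683716, -2.5399999618530273, -2.2300000190734863, -0.07000000029802322, 0.07999999821186066] blue [232.3 145.1] [[219.5, 135.7], [229.1, 129.6], [245.0, 154.5], [235.5, 160.6]]
[(230.0, np.float64(150.4)), (234.28571428571428, np.float64(158.1)), (238.57142857142856, np.float64(156.7)), (241.42857142857144, np.float64(155.0))]
side2 [-2.430000066757202, -2.259999990463257, -2.319999933242798, -2.200000047683716, 0.009999999776482582, 0.07999999821186066] blue [231.6 147.4] [[218.3, 139.2], [227.4, 132.4], [244.9, 155.7], [235.8, 162.4]]
[(230.0, np.float64(154.7)), (234.28571428571428, np.float64(160.1)), (238.57142857142856, np.float64(157.3)), (241.42857142857144, np.float64(155.9))]
side3 [0.05999999865889549, 0.03999999910593033, -0.10999999940395355, 0.009999999776482582, 0.009999999776482582, 0.009999999776482582] blue [232.4 160.3] [[219.6, 156.6], [226.5, 148.4], [245.1, 163.9], [238.3, 172.1]]
[(230.0, np.float64(165.0)), (234.28571428571428, np.float64(167.9)), (238.57142857142856, np.float64(165.6)), (241.42857142857144, np.float64(163.9))]
side6 [-0.09000000357627869, -0.05000000074505806, -0.2199999988079071, 0.009999999776482582, -0.03999999910593033, 0.009999999776482582] blue [231.8 155. ] [[219.2, 148.8], [227.4, 141.6], [244.5, 161.2], [236.3, 168.4]]
[(230.0, np.float64(160.4)), (234.28571428571428, np.float64(165.0)), (238.57142857142856, np.float64(161.9)), (241.42857142857144, np.float64(160.7))]
```

```bash
python3 -m handwheel '[[[1.9,0,1.5],[0,0,0],1],[[1.9,0,1.5],[0,0,0],1]]'| egrep 'pos|t_for|wid'
python3 cmp.py
python3 -m handwheel '[[[1.8,0,1.5],[0,0,0],1],[[1.8,0,1.5],[0,0,0],1]]'| egrep 'pos|t_for|wid'
python3 cmp.py; cp /dev/null /dev/null
python3 - <<'E'
from h import *
im=vision.get_image("side"); m=masks(im)[1]; print([(y,int(np.nonzero(m[y])[0].min()),int(np.nonzero(m[y])[0].max())) for y in range(121,168,2) if m[y].any()])
E
```

```text
position: [0.5333, 0.2148, 0.0234]
contact_force: [-2.1, -12.0, 2.6]
width: 0.0141
jaw shift vs lock [0.05999999865889549, 0.03999999910593033, 0.019999999552965164, 0.0, 0.009999999776482582, 0.0]
blue [(209.0, [231.1, 154.3], [226.8000030517578, 141.8000030517578]), (91.5, [244.9, 35.3], [242.0, 23.899999618530273])]
orange [(137.5, [216.5, 145.1], [212.10000610351562, 127.5])]
clock 30.475
position: [0.5323, 0.2177, 0.0202]
contact_force: [0.0, -11.2, 3.9]
width: 0.014
jaw shift vs lock [-0.03999999910593033, -0.07000000029802322, 0.07000000029802322, -0.07000000029802322, 0.009999999776482582, 0.009999999776482582]
blue [(216.5, [231.2, 154.2], [226.39999389648438, 141.0]), (93.0, [244.9, 35.3], [242.0, 23.899999618530273])]
orange [(141.5, [215.8, 144.1], [211.39999389648438, 127.4000015258789])]
clock 30.775
[(129, 208, 211), (131, 208, 213), (133, 208, 214), (135, 208, 215), (137, 209, 215), (139, 210, 216), (141, 211, 217), (143, 212, 218), (145, 213, 219), (147, 214, 219), (149, 215, 219), (151, 216, 220), (153, 217, 222), (155, 219, 224), (157, 222, 225)]cp: '/dev/null' and '/dev/null' are the same file
```

```bash
python3 -m handwheel '[[[2,0,1.5],[0,0,0],1],[[2,0,1.5],[0,0,0],1]]'| egrep 'pos|t_for|wid'
python3 cmp.py
python3 -m handwheel '[[[2,0,1.5],[0,0,0],1],[[0,0,0],[0,0,0],1]]'| egrep 'pos|t_for|wid'
python3 cmp.py
```

```text
position: [0.531, 0.2214, 0.0166]
contact_force: [0.4, -11.4, -0.2]
width: 0.014
jaw shift vs lock [-0.12999999523162842, -0.20000000298023224, -0.23000000417232513, -0.1599999964237213, 0.009999999776482582, 0.009999999776482582]
blue [(215.0, [231.2, 153.2], [227.1999969482422, 140.0]), (90.5, [244.9, 35.3], [242.0, 23.899999618530273])]
orange [(151.0, [215.8, 144.4], [210.6999969482422, 127.5999984741211])]
clock 31.125
position: [0.5301, 0.2243, 0.0147]
contact_force: [0.6, -8.9, -2.9]
width: 0.0138
jaw shift vs lock [-0.30000001192092896, -0.23999999463558197, -0.30000001192092896, -0.27000001072883606, 0.009999999776482582, 0.019999999552965164]
blue [(218.0, [231.1, 152.3], [227.10000610351562, 139.10000610351562]), (94.0, [245.0, 35.5], [242.0, 23.899999618530273])]
orange [(154.0, [215.8, 144.4], [210.6999969482422, 127.5])]
clock 31.425
```

```bash
python3 -m handwheel '[[[0,0,0],[0,0,0],1],[[0,0,0],[0,0,0],1],[[0,0,0],[0,0,0],1],[[0,0,0],[0,0,0],1],[[0,0,0],[0,0,0],1],[[0,0,0],[0,0,0],1]]'| egrep 'pos|t_for|wid'
python3 cmp.py
python3 -m handwheel '[[[1,0,0.8],[0,0,0],1],[[0,0,0],[0,0,0],1],[[0,0,0],[0,0,0],1],[[0,0,0],[0,0,0],1],[[0,0,0],[0,0,0],1]]'| egrep 'pos|t_for|wid'
python3 cmp.py
```

```text
position: [0.53, 0.2243, 0.0147]
contact_force: [0.3, -9.1, -2.7]
width: 0.0136
jaw shift vs lock [-1.909999966621399, -1.909999966621399, -2.2300000190734863, -1.7699999809265137, 0.009999999776482582, 0.05000000074505806]
blue [(248.5, [231.3, 147.9], [227.39999389648438, 133.89999389648438]), (91.5, [244.9, 35.3], [242.0, 23.899999618530273])]
orange [(168.5, [216.2, 144.4], [210.1999969482422, 127.30000305175781])]
clock 32.225
position: [0.5299, 0.2248, 0.014]
contact_force: [0.4, -9.1, -2.5]
width: 0.0132
jaw shift vs lock [-1.940000057220459, -1.9199999570846558, -2.1600000858306885, -1.7599999904632568, 0.009999999776482582, 0.05000000074505806]
blue [(248.5, [231.2, 147.8], [227.3000030517578, 133.8000030517578]), (93.0, [244.9, 35.3], [242.0, 23.899999618530273])]
orange [(165.0, [216.2, 144.3], [210.5, 127.69999694824219])]
clock 32.9
```

The jaw has sprung open, with the handle swung up to about 15°. I let the lever go and retreat.

```bash
python3 -m handwheel '[[[-2,0,-1],[0,0,0],1],[[-2,0,-1],[0,0,0],1],[[0,0,0],[0,0,0],0],[[0,0,0],[0,0,0],0],[[0,0,0],[0,0,0],0],[[0,0,0],[0,0,0],0],[[5,0,-15],[0,0,0],0],[[5,0,-25],[0,0,0],0],[[0,0,-35],[0,0,0],0],[[0,0,-40],[0,0,0],0],[[0,0,-40],[0,0,0],0],[[0,0,-40],[0,0,0],0],[[0,0,0],[0,0,0],0],[[0,0,0],[0,0,0],0]]'
python3 cmp.py
python3 - <<'E'
from h import *
t=vision.get_image("top");h0=cv2.imread("pics/top0.png"); d=cv2.absdiff(t,h0).max(2)
for nm,(x0,y0,x1,y1) in dict(dish=(158,102,200,144),jar=(214,98,242,126),A=(268,90,305,125),B=(290,145,330,182)).items(): print(nm,d[y0:y1,x0:x1].mean().round(2),(d[y0:y1,x0:x1]>40).sum())
f=lambda im:[(len(y),y.min()+195,y.max()+195,round(y.mean()+195,2)) for y in [np.nonzero(cv2.inRange(cv2.cvtColor(im,cv2.COLOR_BGR2HSV)[195:225,260:300],(45,100,30),(85,255,255)))[0]]]
print("cap before/after",f(cv2.imread("pics/side0.png")),f(vision.get_image("side")))
E
```

```text
clock: 34.65
position: [0.5274, 0.2341, 0.2115]
ee_rot: [-0.0, 0.59, 0.807, -0.0]
contact_force: [-0.5, 0.5, -0.5]
width: 0.0427
gripper_force: 0.0
jaw shift vs lock [-2.180000066757202, -2.069999933242798, -2.319999933242798, -1.7699999809265137, -0.05000000074505806, 0.05999999865889549]
blue [(245.0, [230.9, 147.4], [227.10000610351562, 133.39999389648438]), (89.0, [245.0, 35.5], [242.0, 23.899999618530273])]
orange [(176.5, [221.1, 149.4], [217.1999969482422, 129.1999969482422])]
clock 34.7
dish 4.69 0
jar 4.15 0
A 4.41 0
B 3.57 0
cap before/after [(62, np.int64(206), np.int64(214), np.float64(210.92))] [(79, np.int64(206), np.int64(215), np.float64(211.51))]
```

Run:
```python
from h import *
for im in(cv2.imread("pics/side0.png"),vision.get_image("side")):
    a=im[200:222,270:284].astype(int); g=(a[...,1]-(a[...,0]+a[...,2])/2).clip(0).mean(1); print(np.round(g).astype(int).tolist())
o,A,P=press(); s=cam("side"); print(proj(s,[o+A@np.array([-.075,.0135,z]) for z in(.057,.052)]).round(1).tolist())
```

```text
[2, 2, 1, 1, 1, 3, 4, 6, 10, 21, 27, 24, 22, 19, 10, 2, 0, 1, 1, 1, 1, 1]
[2, 2, 1, 1, 1, 1, 2, 6, 12, 18, 29, 30, 28, 25, 21, 16, 5, 0, 1, 1, 1, 1]
[[268.9, 214.4], [269.0, 215.9]]
```

The cap's lower edge has dropped about 1.4 px, close to the 1.5 px expected for fully home. The lever is back at rest and the bystanders are unchanged.

```bash
python3 -c "
from rig import manip
print(manip.sign_off())"
```

```text
the job is handed in; nothing more can be done
None
```

I pressed the cap home and the pliers held locked by themselves; the lever took three pulls (the first two freed the handle only part-way) before the jaw sprang open, then I let the lever go, left the bottles, jar and dish where they were, and handed the job in at about 35 s (the result was not shown to me).

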